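Wedge the spring clip off a sensor spindle

TASK

Take the steel wedge out of the tool rack and push it point-down between the spindle's head and the cross bar of the spring clip, flat face towards the spindle, until the clip's legs spread and the clip comes off the spindle and lies free on the bracket. Then hang the wedge back upright in its opening in the rack and let go.

Things in the scene. Friction and masses are not known exactly. Their poses are not given: they have to be found in the camera images.
- wedge_grip (a point): Centre of the wedge's black handle, a bar 30 (x) x 22 (y) x 60 mm (z), half-way up; grasp across y. z up, x from the blade's flat face to its sloping face. A guard plate 46 x 54 x 6 mm has its underside 36 mm below here. 0.24 kg. It hangs in any of the rack's 3 openings; the others hold a punch (round handle and guard) and a thin flat scraper (handle 14 mm in x), not needed.
- wedge_tip (a point): Middle of the tip of the wedge's steel blade, 126 mm below the handle centre and at x = -21 mm from it; axes as the handle. The blade is 90 mm long below the guard, 12 mm wide (y); its flat face stands upright at handle x = -23 mm, the other face slopes from 4 mm thick (x) at the tip to 46 mm at the guard.
- clip_eye (a point): Eye of the flat U-shaped dark steel spring clip, at first on the spindle's axis, 3 mm over the plate. x towards its cross bar (x = 34 to 40, 44 mm long, 6 mm high). Two sprung legs, 27 mm apart inside, end in lips 16 mm apart behind the spindle. Pushing the bar to +x (some 5 to 10 N) spreads them; after 20 mm of travel it is off and slides free.
- bracket: Fixed bracket; origin on the spindle's axis at table height, x towards the clip's bar, z up. Plate top z = 100 mm, x -50 to 120, y +-60, open below. Spindle 24 mm thick, head 32 mm across at z 109 to 115. Wedge slot through the plate x 12 to 74, y +-12.5 mm. Lower the wedge with its flat face at x = 18 to 22 mm until its handle centre is at z = 154 mm: the bar is then at x 55 to 59.
- rack: Fixed plywood rack, origin at table height under its centre, z up. Top at z = 110 mm, 270 (x) x 100 mm (y), three through openings 60 (x) x 30 mm (y) at x = -80, 0, 80, y = 0. Tools hang by their guards on the top. The wedge hangs with its x along the rack's x, handle axis over the middle of its opening, handle centre at z = 146 mm.
Mind the look-alikes: they are no part of the job. What is shaped like the part that bears wedge_grip but red is not meant.

How it is judged:
By the outcome, as a careful person would: the job done as asked, in the order asked, and still so for the second after the job is handed in, with the robot touching nothing.
It also fails if it takes over 51 s, if anything falls off the work surface, if the arm or the gripper's body presses on something with over 40 N, if the wrist force passes 120 N, or if a joint passes its speed limit or range.

ROBOT

A 6-joint arm with a two-finger parallel gripper is mounted at the origin on the work surface. World frame = base frame: x ahead of the robot, y to its left, z up, the work surface at z = 0. Lengths are in m, angles in degrees, forces in N, time in s.
With the tool pointing down it reaches from about 0.3 to 0.75 m from the base axis. Payload 8.5 kg.
Tool frame: the origin (TCP) lies midway between the tips of the shut fingers; the grasp point (between the pads) lies env.tcp_to_grasp behind it (env.tcp_to_grasp is the distance from the TCP to the grasp point, in m); z points along the fingers, y is the line along which they close (so a half turn about z gives the same grasp; the last joint's range is limited). The gripper opens to 85 mm and grips with 20 to 120 N. Pads are 22 mm wide; open, the fingers measure 114 mm over their backs; the gripper's body (76 mm by 85 mm) begins 54 mm behind the grasp point. The pads swing forward as they close: fully open they stand 13 mm farther back than shut.
Start: joints at [-87.336, 21.807, 74.336, -0, 83.858, -12.336], TCP at [0.142, -0.531, 0.197] pointing down, gripper open.
Joint ranges: [-178.18, 178.18], [-50.72, 133.34], [12.68, 142.11], [-81.47, 261.47], [9.98, 163.14], [-165.26, 165.26]. Speed limits (degrees/s): [136.94, 136.94, 180, 180, 180, 180].

INTERFACE

Orientations are given as a 3x3 rotation matrix whose columns are the frame's x, y, z axes.
In Python, from rig import observe, optics, job, env gives the robot as it stands. The module is installed in compiled form; this text tells all that it offers.
- The arm moves only by the shell command python3 -m jog 'ROWS' [FORCE]. ROWS is JSON, a list of rows, each a list of 7 numbers: the turn, a rotation vector about the tool's x, y, z in rad, then the shift along the tool's x, y, z in m, then the opening in per cent of the stroke, from 0 (shut) to 100 (fully open). A call has 1 to 10 rows; each row shifts and turns the commanded pose from where the row before left it, along the tool's axes as they then stand; what a row does not reach is not made up. A row lasts 1/8 s, in which the tool goes at most 62.5 mm and 10.7 degrees, less where a joint would pass 70% of its speed; a pose out of reach is approached as far as the arm can. A call is refused whole if a number of a shift passes 0.0625 or a number of a turn 0.188, either way. A call with a gripper value outside its range is refused whole. The fingers move at their own pace and stop on an object; FORCE is the grip in N (left out, the last holds). Time passes only in rows, so rows that do not move let the fingers close. It gives the time, the measured TCP pose, the force, the opening and the grip force at its end, in the units of the state.
- observe(): the state, without advancing time (a new reading comes with each control period).
- optics.get_image(name): name is "scene" or "side" or "wrist"; returns a dict with "pixels" (400x640x3 uint8, red, green, blue), "mtx" (3x3 intrinsics, pixels), "dist_coeffs" ([k1, k2, p1, p2, k3] as OpenCV has them; the pictures are not rectified), "rvec" (rotation vector, rad) and "tvec" (3), from world to camera coordinates, as OpenCV has them. Camera axes: x right, y down, z forward; pixel columns grow to the right and rows downward; lengths in m; the calibration is good to about 2 mm. A picture is of the moment at which its call begins. There is no depth.
- job.close_job(): hands the job in; it is judged then, once.
The state is a dict: "time_s": time; "q": joint angles; "qvel": joint speeds; "joint_efforts": joint torques, N m; "position": TCP position; "tool_rot": TCP orientation; "ft_force": force on the tool from outside, world axes, zero at the start; "wrist_torque": the same for the moment, N m; "grip_width": finger opening in m; "gripper_force": force on a finger pad.
Only numpy, scipy, OpenCV 4.12 (cv2) and the standard library are available. Lean on these libraries where they do the work, as an engineer would, in place of code of your own. Each camera call takes 0.05 s, during which the arm holds its last target. There are 200 camera calls.

## Working session

There is one attempt and no reset: what is moved stays moved. The work goes in short steps, Python scripts to look and compute and a shell command to move; the robot and the scene stay as the last step left them, time stands still between calls to the robot, and variables do not carry over. Pictures are saved under pics/ and viewed, at most 10 in all, crops included, and the job is handed in when it is done.

```bash
mkdir -p pics; python3 - <<'E'
from rig import observe, optics, env
import cv2, pickle
s=observe(); print(s['time_s'],s['position'],s['tool_rot'],s['grip_width'],env.tcp_to_grasp)
for n in("scene","side","wrist"):
    d=optics.get_image(n); pickle.dump(d,open(f'pics/{n}0.pkl','wb')); cv2.imwrite(f'pics/{n}0.png',d['pixels'][...,::-1])
E
```

```text
0.0 [ 0.14232667 -0.53090641  0.19669066] [[ 9.65931215e-01  2.58798926e-01 -5.78842923e-05]
 [ 2.58798712e-01 -9.65930076e-01  1.52153154e-03]
 [ 3.37858550e-04 -1.48467519e-03 -9.99998841e-01]] 0.08528772590929427 0.0187
```

View pics/scene0.png

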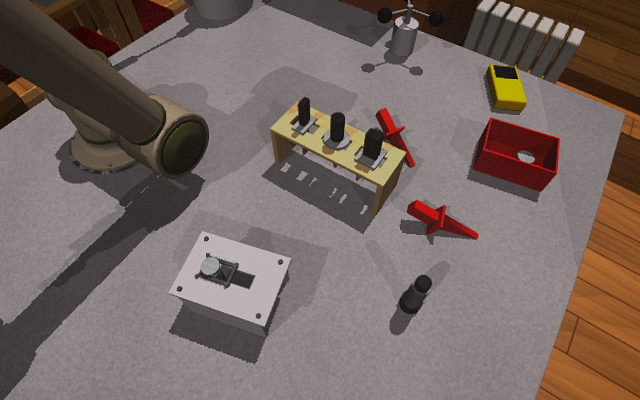

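View pics/side0.png

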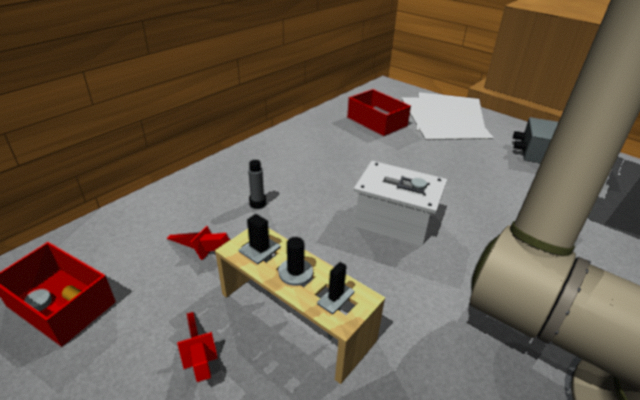

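The rack shows in scene at (340,140). The handle at (373,145) looks wide, the one at (337,125) round and the one at (304,112) thin. The bracket plate is at (230,280). The red wedges are look-alikes. I'll enlarge both areas.

```bash
python3 - <<'E'
import cv2, numpy as np
a=cv2.imread('pics/scene0.png'); b=cv2.imread('pics/side0.png')
r=lambda im,x,y,w,h,W,H:cv2.resize(im[y:y+h,x:x+w],(W,H),interpolation=cv2.INTER_CUBIC)
top=np.hstack([r(a,265,85,150,130,450,390*1)[:300*1] if 0 else r(a,265,90,133*1+17,112,400,300), r(b,210,205,180,135,400,300)])
bot=np.hstack([r(a,160,225,140,105,400,300), r(b,345,155,110,82,400,300)])
cv2.imwrite('pics/crop1.png',np.vstack([top,bot]))
E
```

```text
(no output)
```

View pics/crop1.png

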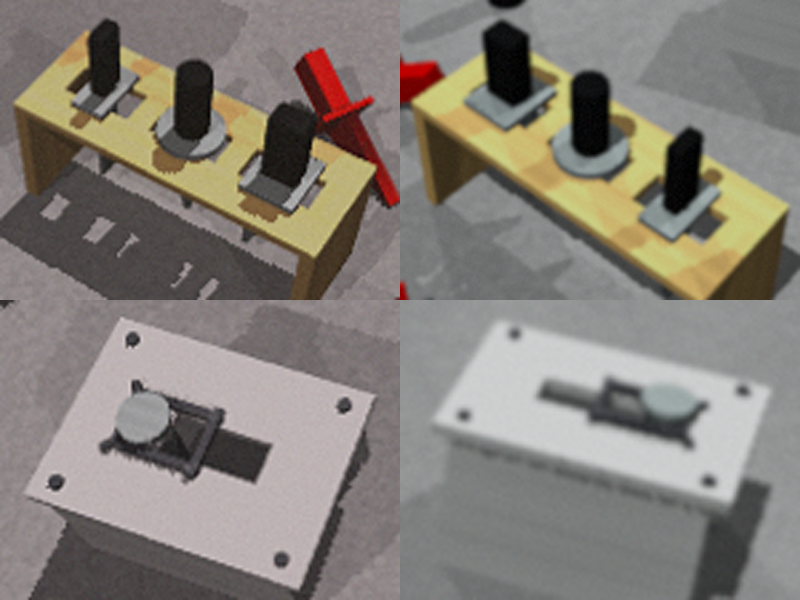

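Candidates in scene: (304,112) is a thin handle with a narrow guard (scraper), (337,128) has a round handle and guard (punch), and (373,145) has a wide handle with a rectangular guard. The wide one fits the wedge. The red ones on the table at (395,135) and (440,220) don't count. The crop also gives the rack and plate corners, so I'll fit their poses.

```bash
cat > h.py <<'E'
import numpy as np, cv2, pickle
from scipy.optimize import least_squares
def load(n): return pickle.load(open(f'pics/{n}.pkl','rb'))
def proj(d,P): return cv2.projectPoints(np.array(P,float).reshape(-1,3),d['rvec'],d['tvec'],d['mtx'],d['dist_coeffs'])[0][:,0]
def ray(d,uv,z):
    p=cv2.undistortPoints(np.array(uv,float).reshape(-1,1,2),d['mtx'],d['dist_coeffs'])[:,0]
    R=cv2.Rodrigues(d['rvec'])[0]; c=-R.T@np.ravel(d['tvec'])
    v=np.c_[p,np.ones(len(p))]@R; return c+v*((z-c[2])/v[:,2])[:,None]
def world(T,P):
    P=np.array(P,float).reshape(-1,3); c,s=np.cos(T[2]),np.sin(T[2])
    return np.c_[T[0]+c*P[:,0]-s*P[:,1],T[1]+s*P[:,0]+c*P[:,1],P[:,2]]
def fit(obs,T0):
    f=lambda T:np.concatenate([(proj(d,world(T,P))-uv).ravel() for d,P,uv in obs])
    r=least_squares(f,T0); return r.x,np.round(f(r.x).reshape(-1,2),1)
E
python3 - <<'E'
from h import *
s,b=load('scene0'),load('side0')
z=.1
S=[(202.7,231.3),(292,259),(265,326.5),(168.8,292.6)]
print(ray(s,S,.1).round(3), ray(s,[(210,266)],.115).round(3))
print('rack',ray(s,[(298,101.2),(270.3,128.4),(377.5,183.3),(406.7,151.6)],.11).round(3))
print('side', ray(b,[(373,160.5),(447.3,179),(437.1,211),(354.1,188.6)],.1).round(3), ray(b,[(215.9,251.4),(384.6,298.6)],.11).round(3))
h=s; print('tip?',ray(s,[(358,178.8)],.02).round(3)) 
E
```

```text
[[ 0.435 -0.093  0.1  ]
 [ 0.598 -0.043  0.1  ]
 [ 0.632 -0.157  0.1  ]
 [ 0.47  -0.207  0.1  ]] [[ 0.5   -0.136  0.115]]
rack [[0.381 0.263 0.11 ]
 [0.383 0.163 0.11 ]
 [0.64  0.17  0.11 ]
 [0.649 0.272 0.11 ]]
side [[ 0.629 -0.16   0.1  ]
 [ 0.469 -0.209  0.1  ]
 [ 0.431 -0.093  0.1  ]
 [ 0.594 -0.043  0.1  ]] [[0.646 0.271 0.11 ]
 [0.381 0.165 0.11 ]]
tip? [[0.576 0.218 0.02 ]]
```

```bash
python3 - <<'E'
from h import *
s,b=load('scene0'),load('side0')
c=lambda x,y,z:(x,y,z)
TL,TR,BR,BL=(-.05,.06,.1),(.12,.06,.1),(.12,-.06,.1),(-.05,-.06,.1)
T,r=fit([(s,[TL,TR,BR,BL,(0,0,.115)],[(202.7,231.3),(292,259),(265,326.5),(168.8,292.6),(210,266)]),
 (b,[BR,BL,TL,TR],[(373,160.5),(447.3,179),(437.1,211),(354.1,188.6)])],[.5,-.136,.29])
print('bracket',T.round(4),np.degrees(T[2]),r.tolist())
x,y=.135,.05
T,r=fit([(s,[(-x,y,.11),(-x,-y,.11),(x,-y,.11),(x,y,.11)],[(298,101.2),(270.3,128.4),(377.5,183.3),(406.7,151.6)]),
 (b,[(x,y,.11),(-x,-y,.11)],[(215.9,251.4),(384.6,298.6)])],[.515,.218,.03])
print('rack',T.round(4),np.degrees(T[2]),r.tolist())
for sg in(-1,1):print('handle top px',proj(s,world(T,[(.08*sg,0,.176)])),proj(b,world(T,[(.08*sg,0,.176)])))
print('tip px',proj(s,world(T,[(.059,0,.02),(.101,0,.02)])), 'grip',world(T,[(.08,0,.146)]))
E
```

```text
bracket [ 0.4991 -0.1355  0.2975] 17.047268496739665 [[-0.6, -0.5], [-0.7, -0.6], [-0.7, 0.2], [-0.8, 0.2], [-0.3, -0.4], [-1.4, 0.1], [-0.3, 0.2], [-1.3, -0.5], [-0.7, -0.4]]
rack [0.5129 0.2177 0.0163] 0.9327060718597947 [[-0.8, -1.3], [-1.0, -1.5], [4.1, 2.3], [-1.2, 0.4], [-0.2, -0.6], [1.1, 1.1]]
handle top px [[303.07258405  99.53672678]] [[338.49404252 269.19430081]]
handle top px [[373.51380213 133.08100588]] [[258.25553806 220.04014856]]
tip px [[356.68183203 177.77189114]
 [373.17823439 186.51413408]] grip [[0.59288919 0.21904749 0.146     ]]
```

```bash
python3 -m jog '[[0,0,0,0.035,-0.034,-0.006,100],[0,0,0,0.035,-0.034,-0.006,100],[0,0,0,0.035,-0.034,-0.006,100],[0,0,0,0.035,-0.034,-0.006,100],[0,0,0,0.035,-0.034,-0.006,100],[0,0,0,0.035,-0.034,-0.006,100],[0,0,0,0.035,-0.034,-0.006,100],[0,0,0,0.035,-0.034,-0.006,100],[0,0,0,0.035,-0.034,-0.006,100]]'
python3 -m jog '[[0,0,0,0.035,-0.034,0,100],[0,0,0,0.035,-0.034,0,100],[0,0,0,0.035,-0.034,0,100],[0,0,0,0.035,-0.034,0,100],[0,0,0,0.035,-0.034,0,100],[0,0,0,0.035,-0.034,0,100],[0,0,0,0.035,-0.034,0,100],[0,0,0.12,0,0,0,100],[0,0,0.11,0,0,0,100],[0,0,0,0,0,0,100]]'
python3 - <<'E'
from rig import observe, optics
import cv2, pickle
for n in("wrist",):
    d=optics.get_image(n); pickle.dump(d,open(f'pics/{n}1.pkl','wb')); cv2.imwrite(f'pics/{n}1.png',d['pixels'][...,::-1])
s=observe();print(s['q'],s['position'])
E
```

```text
time_s: 1.27
position: [0.3679, -0.1526, 0.2515]
tool_rot: [[0.966, 0.259, 0.0], [0.259, -0.966, -0.0], [0.0, 0.0, -1.0]]
ft_force: [-0.2, -1.0, 0.2]
grip_width: 0.0854
gripper_force: 0.0
time_s: 2.52
position: [0.5424, 0.1392, 0.251]
tool_rot: [[0.999, 0.033, -0.001], [0.033, -0.999, -0.0], [-0.001, 0.0, -1.0]]
ft_force: [1.0, 0.3, -0.5]
grip_width: 0.0856
gripper_force: 0.0
[2.27517679e+00 2.10515231e+01 6.66310641e+01 9.08462603e-04
 9.23444252e+01 9.03250264e+01] [0.5423744  0.13914597 0.25112179]
```

View pics/wrist1.png

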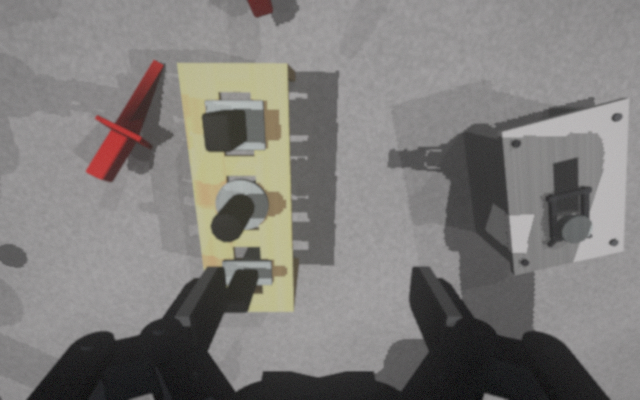

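```bash
python3 - <<'E'
from h import *
w=load('wrist1')
print('rack',ray(w,[(178,64),(291,64),(294,312),(211,312)],.11).round(4))
g=ray(w,[(205,100),(265,97),(268,152),(206,155)],.116); print('guard',g.round(4),g.mean(0))
print('htop',ray(w,[(202,112),(245,110),(247,149),(204,152)],.176).round(4))
print('br',ray(w,[(502,131),(628,98),(625,251),(515,274)],.1).round(4),ray(w,[(575,229)],.115))
s,b=load('scene0'),load('side0'); x,y=.135,.05
T,r=fit([(s,[(-x,y,.11),(-x,-y,.11),(x,y,.11)],[(298,101.2),(270.3,128.4),(406.7,151.6)]),
 (b,[(x,y,.11),(-x,-y,.11)],[(215.9,251.4),(384.6,298.6)]),
 (w,[(x,y,.11),(x,-y,.11),(-x,-y,.11)],[(178,64),(291,64),(294,312)])],[.515,.218,.03])
print(T,np.degrees(T[2]),r.tolist(),world(T,[(.08,0,.146)]))
E
```

```text
rack [[0.6457 0.2692 0.11  ]
 [0.6493 0.1666 0.11  ]
 [0.3794 0.1614 0.11  ]
 [0.3762 0.2593 0.11  ]]
guard [[0.6155 0.2453 0.116 ]
 [0.6201 0.1899 0.116 ]
 [0.5694 0.188  0.116 ]
 [0.5644 0.2485 0.116 ]] [0.5923361 0.2179442 0.116    ]
htop [[0.6087 0.2283 0.176 ]
 [0.6113 0.1958 0.176 ]
 [0.5819 0.1955 0.176 ]
 [0.5784 0.2293 0.176 ]]
br [[ 0.5953 -0.0438  0.1   ]
 [ 0.63   -0.1576  0.1   ]
 [ 0.4674 -0.2109  0.1   ]
 [ 0.4335 -0.0946  0.1   ]] [[ 0.49832831 -0.13406835  0.115     ]]
[0.51339376 0.21555402 0.02175461] 1.2464472879073114 [[-1.6, -0.5], [-1.6, -0.5], [-1.5, 0.9], [0.5, -1.1], [1.8, -0.3], [0.6, -1.9], [-2.1, -0.3], [-1.1, -0.1]] [[0.59337483 0.21729425 0.146     ]]
```

```bash
python3 -m jog '[[0,0,0,0.027,-0.0385,0,100],[0,0,0,0.027,-0.0385,0,100],[0,0,0,0,0,0,100],[0,0,0,0,0,0.041,100],[0,0,0,0,0,0.041,100],[0,0,0,0,0,0.042,100],[0,0,0,0,0,0,100]]' && python3 -c "
from rig import optics;import cv2;cv2.imwrite('pics/scene1.png',optics.get_image('scene')['pixels'][60:220,230:470,::-1].repeat(3,0).repeat(3,1))"
```

```text
time_s: 3.45
position: [0.5923, 0.2168, 0.125]
tool_rot: [[0.999, 0.032, -0.006], [0.032, -0.999, -0.001], [-0.006, 0.001, -1.0]]
ft_force: [-0.4, 0.3, 0.6]
grip_width: 0.085
gripper_force: 0.0
```

View pics/scene1.png

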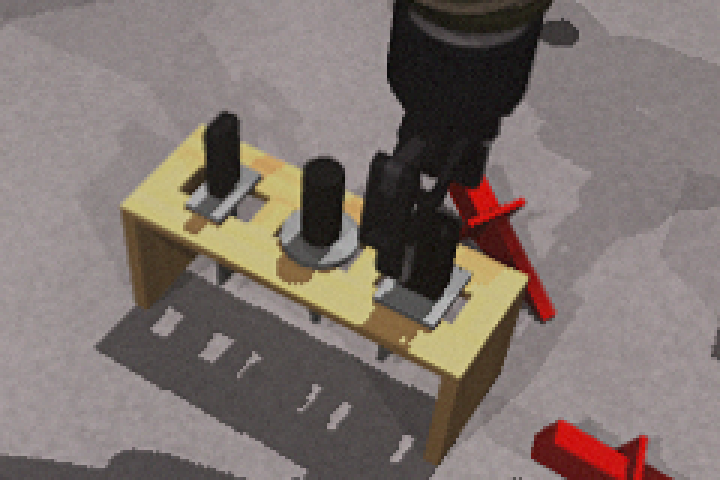

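```bash
python3 - <<'E'
from h import *
s=load('scene0')
for P in [(.592,.167,.138),(.592,.267,.138),(.5935,.2175,.146),(.5935,.2175,.176)]: print(P,((proj(s,[P])-[230,60])*3).round())
# handle top-face outline prediction
for x in(-.015,.015):
  for y in(-.011,.011): print(((proj(s,[(.5935+x,.2175+y,.176)])-[230,60])*3).round())
E
```

```text
(0.592, 0.167, 0.138) [[380. 311.]]
(0.592, 0.267, 0.138) [[459. 215.]]
(0.5935, 0.2175, 0.146) [[424. 254.]]
(0.5935, 0.2175, 0.176) [[430. 221.]]
[[400. 222.]]
[[418. 200.]]
[[442. 243.]]
[[460. 221.]]
```

```bash
python3 -m jog '[[0,0,0,0,0,0,0],[0,0,0,0,0,0,0],[0,0,0,0,0,0,0],[0,0,0,0,0,0,0],[0,0,0,0,0,0,0],[0,0,0,0,0,0,0]]' 110 && python3 -c "
from rig import optics;import cv2,numpy as np
a=optics.get_image('scene')['pixels'][60:220,250:460,::-1]
b=optics.get_image('side')['pixels'][180:380,190:410,::-1]
cv2.imwrite('pics/g1.png',np.hstack([cv2.resize(a,(400,305),interpolation=2),cv2.resize(b,(400,305),interpolation=2)]))"
```

```text
time_s: 4.25
position: [0.5943, 0.2182, 0.1283]
tool_rot: [[0.999, 0.032, 0.002], [0.032, -0.999, 0.001], [0.002, -0.001, -1.0]]
ft_force: [-0.9, 3.1, 5.9]
grip_width: 0.0192
gripper_force: 109.3
```

View pics/g1.png

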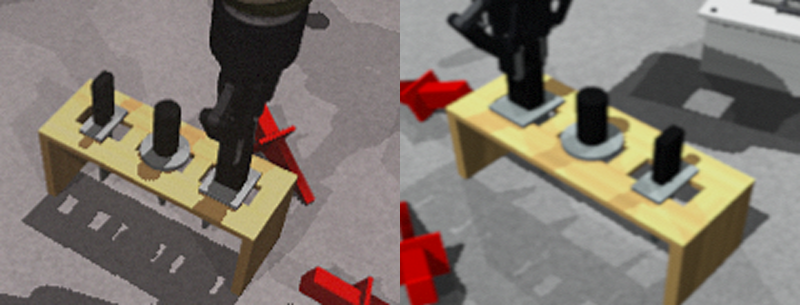

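```bash
python3 -m jog '[[0,0,0,0,0,-0.025,0],[0,0,0,0,0,-0.034,0],[0,0,0,0,0,-0.034,0],[0,0,0,0,0,-0.032,0],[0,0,0,0,0,0,0]]'
python3 -m jog '[[0,0,0,-0.008,0.042,0,0],[0,0,0,-0.008,0.042,0,0],[0,0,0,-0.008,0.042,0,0],[0,0,0,-0.008,0.042,0,0],[0,0,0,-0.008,0.042,0,0],[0,0,0,-0.008,0.042,0,0],[0,0,0,-0.008,0.042,0,0],[0,0,0,-0.009,0.045,0,0]]'
python3 -m jog '[[0,0,-0.13,0,0,0,0],[0,0,-0.135,0,0,0,0],[0,0,0,0,0,0,0],[0,0,0,0,0,0,0]]'
python3 - <<'E'
from rig import optics
import cv2, pickle, numpy as np
o=[]
for n,(x,y,w,h) in (("scene",(140,150,180,180)),("side",(340,70,130,130)),("wrist",(0,0,640,400))):
    d=optics.get_image(n); pickle.dump(d,open(f'pics/{n}2.pkl','wb'))
    if n!='wrist': o.append(cv2.resize(d['pixels'][y:y+h,x:x+w,::-1],(400,400),interpolation=2))
cv2.imwrite('pics/c2.png',np.hstack(o))
E
```

```text
time_s: 4.97
position: [0.5946, 0.2179, 0.2539]
tool_rot: [[0.999, 0.032, 0.004], [0.032, -0.999, 0.0], [0.004, -0.0, -1.0]]
ft_force: [0.0, -0.5, -4.0]
grip_width: 0.019
gripper_force: 108.4
time_s: 5.98
position: [0.5388, -0.124, 0.25]
tool_rot: [[0.999, 0.032, -0.003], [0.032, -0.999, 0.002], [-0.003, -0.002, -1.0]]
ft_force: [-0.7, -0.0, -2.1]
grip_width: 0.0196
gripper_force: 108.5
time_s: 6.48
position: [0.5395, -0.1228, 0.2513]
tool_rot: [[0.957, 0.29, -0.002], [0.29, -0.957, 0.001], [-0.001, -0.001, -1.0]]
ft_force: [0.3, -0.1, -2.1]
grip_width: 0.019
gripper_force: 108.7
```

View pics/c2.png

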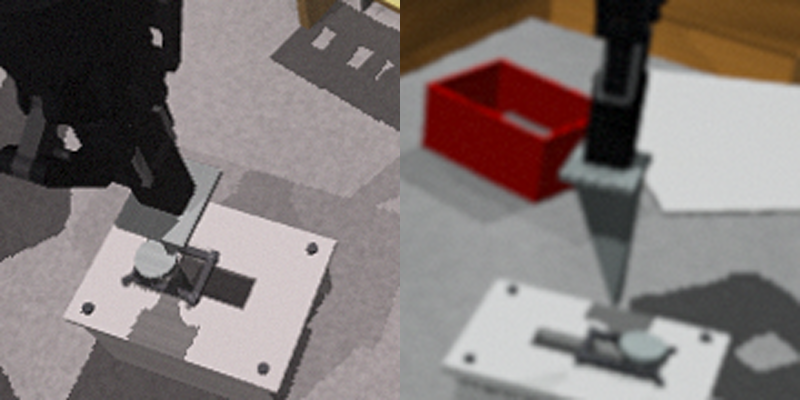

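```bash
python3 - <<'E'
from h import *
s,b=load('scene2'),load('side2'); T=np.array([.5395,-.1228,np.radians(16.9)]); B=np.array([.4990,-.1355,np.radians(17.05)])
zc=.270
print('tip side obs 410.2,168.1 pred',proj(b,world(T,[(-.021,0,zc-.126)])))
print('head side obs 419,182.8 pred',proj(b,world(B,[(0,0,.115)])))
J=[(proj(b,world(T,[(-.021+dx,dy,zc-.126+dz)]))-proj(b,world(T,[(-.021,0,zc-.126)]))).round(2) for dx,dy,dz in((.01,0,0),(0,.01,0),(0,0,.01))];print('px per 10mm x,y,z',J)
sc=lambda d,P,x,y,k:((proj(d,P)-[x,y])*k).round()
G=world(T,[(x,y,zc-.030) for x,y in((-.023,-.027),(.023,-.027),(.023,.027),(-.023,.027))])
print('guard top crop scene',sc(s,G,140,150,400/180).tolist()); print('side',(sc(b,G,340,70,400/130)+[400,0]).tolist())
print('head scene crop',sc(s,world(B,[(0,0,.115)]),140,150,400/180))
bc=[(x,y,.1) for x in(.012,.074) for y in(-.0125,.0125)]
print('slot scene',sc(s,world(B,bc),140,150,400/180).tolist())
E
```

```text
tip side obs 410.2,168.1 pred [[410.82170648 167.5577692 ]]
head side obs 419,182.8 pred [[418.88015393 181.89785549]]
px per 10mm x,y,z [array([[-4.8 , -1.18]]), array([[-1.22,  2.41]]), array([[ 0.77, -4.19]])]
guard top crop scene [[111.0, 224.0], [180.0, 247.0], [219.0, 169.0], [153.0, 149.0]]
side [[655.0, 152.0], [584.0, 137.0], [561.0, 172.0], [635.0, 188.0]]
head scene crop [[155. 257.]]
slot scene [[167.0, 284.0], [181.0, 255.0], [243.0, 310.0], [256.0, 279.0]]
```

```bash
python3 -m jog '[[0,0,0,0,0,0.012,0],[0,0,0,0,0,0.012,0],[0,0,0,0,0,0.01,0],[0,0,0,0,0,0.008,0],[0,0,0,0,0,0.008,0],[0,0,0,0,0,0.008,0],[0,0,0,0,0,0,0]]'
python3 -m jog '[[0,0,0,0,0,0.006,0],[0,0,0,0,0,0.006,0],[0,0,0,0,0,0.006,0],[0,0,0,0,0,0.005,0],[0,0,0,0,0,0,0]]'
```

```text
time_s: 7.5
position: [0.5396, -0.123, 0.1937]
tool_rot: [[0.956, 0.292, -0.001], [0.292, -0.956, 0.0], [-0.001, -0.001, -1.0]]
ft_force: [0.4, -0.6, -2.5]
grip_width: 0.0188
gripper_force: 108.7
time_s: 8.12
position: [0.5385, -0.1235, 0.1709]
tool_rot: [[0.956, 0.292, -0.003], [0.292, -0.956, -0.001], [-0.004, -0.0, -1.0]]
ft_force: [-6.1, -2.5, -0.1]
grip_width: 0.0191
gripper_force: 109.1
```

```bash
python3 -m jog '[[0,0,0,0.001,0,0.006,0],[0,0,0,0,0,0.006,0],[0,0,0,0,0,0.006,0],[0,0,0,0,0,0.006,0],[0,0,0,0,0,0,0]]'
python3 -m jog '[[0,0,0,0,0,0.005,0],[0,0,0,0,0,0.004,0],[0,0,0,0,0,0,0],[0,0,0,0,0,0,0]]'
python3 - <<'E'
from rig import optics
import cv2, pickle, numpy as np
o=[]
for n,(x,y,w,h) in (("scene",(160,200,150,150)),("side",(340,110,120,120))):
    d=optics.get_image(n); pickle.dump(d,open(f'pics/{n}3.pkl','wb'))
    o.append(cv2.resize(d['pixels'][y:y+h,x:x+w,::-1],(400,400),interpolation=2))
cv2.imwrite('pics/c3.png',np.hstack(o))
E
```

```text
time_s: 8.75
position: [0.5407, -0.1225, 0.1467]
tool_rot: [[0.956, 0.292, -0.001], [0.292, -0.956, 0.001], [-0.0, -0.001, -1.0]]
ft_force: [0.1, 0.4, -2.7]
grip_width: 0.0189
gripper_force: 108.7
time_s: 9.25
position: [0.5409, -0.1228, 0.1384]
tool_rot: [[0.956, 0.292, 0.0], [0.292, -0.956, -0.0], [0.0, 0.0, -1.0]]
ft_force: [0.2, 0.4, -2.6]
grip_width: 0.0188
gripper_force: 107.7
```

View pics/c3.png

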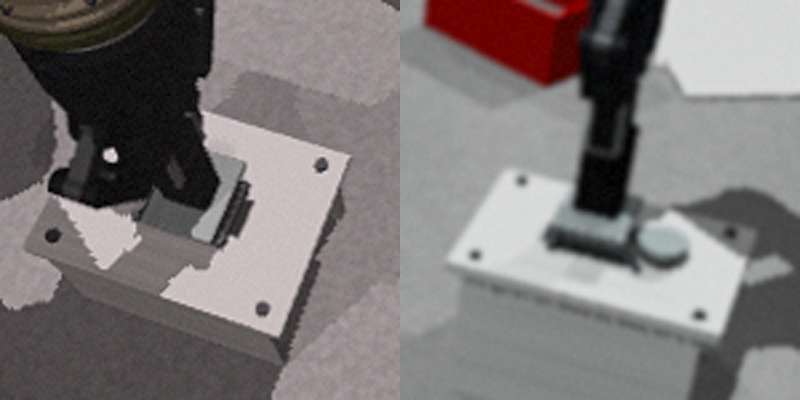

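The wedge is down, with the guard at side-crop (590,225). The force has dropped to zero, and the head at (662,243) stands clear of the clip at (590,245). I'll go the last 2 mm and then lift.

```bash
python3 -m jog '[[0,0,0,0,0,0.0025,0],[0,0,0,0,0,0,0],[0,0,0,0,0,-0.008,0],[0,0,0,0,0,-0.016,0],[0,0,0,0,0,-0.02,0],[0,0,0,0,0,-0.025,0],[0,0,0,0,0,-0.025,0],[0,0,0,0,0,-0.025,0],[0,0,0,0,0,0,0],[0,0,0,0,0,0,0]]'
python3 - <<'E'
from rig import optics
import cv2, pickle, numpy as np
o=[]
for n,(x,y,w,h) in (("scene",(140,150,180,180)),("side",(340,70,130,130))):
    d=optics.get_image(n); pickle.dump(d,open(f'pics/{n}4.pkl','wb'))
    o.append(cv2.resize(d['pixels'][y:y+h,x:x+w,::-1],(400,400),interpolation=2))
cv2.imwrite('pics/c4.png',np.hstack(o))
E
```

```text
time_s: 10.6
position: [0.5404, -0.1226, 0.2539]
tool_rot: [[0.956, 0.292, -0.001], [0.292, -0.956, 0.001], [-0.001, -0.001, -1.0]]
ft_force: [-0.6, -0.6, -2.7]
grip_width: 0.0184
gripper_force: 108.1
```

View pics/c4.png

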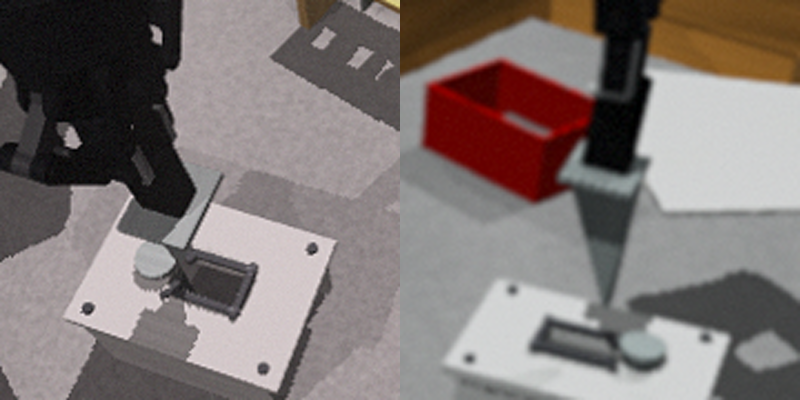

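The clip now lies free: in scene its bar is at (245,290) and it is clear of the head at (155,258). In side, though, the wedge tip moved from (616,302) to (606,305). I'll measure the tilt by image registration.

```bash
python3 - <<'E'
from h import *
def reg(n,x0,y0,k,poly,dy=0):
    a,b=[cv2.cvtColor(load(n+i)['pixels'],cv2.COLOR_RGB2GRAY).astype(np.float32) for i in '24']
    P=(np.array(poly,float)/k+[x0,y0]); m=np.zeros(a.shape,np.uint8); cv2.fillPoly(m,[P.round().astype(np.int32)],255)
    M=np.eye(2,3,dtype=np.float32)
    cc,M=cv2.findTransformECC(a,b,M,cv2.MOTION_EUCLIDEAN,(3,200,1e-6),m,3)
    pts=np.c_[P,np.ones(len(P))]@M.T
    print(n,round(cc,3),'rot',np.degrees(np.arctan2(M[1,0],M[0,0])).round(2),'\n',np.c_[P,pts-P].round(2))
k=400/130
reg('side',340,70,k,[(155,175),(175,145),(255,150),(248,190),(218,310),(208,300),(175,200)])
reg('side',340,70,k,[(172,205),(246,190),(226,290),(216,310),(205,290)])
# predicted shift per deg tilt about y, TCP +1mm x, +2.6mm z
b=load('side2')
T0=np.array([.5395,-.1228,.295]);T1=np.array([.5404,-.1226,.295])
p=lambda T,q,z:proj(b,world(T,[(q[0],q[1],z+q[2])]))[0]
for nm,q in(('tip',(-.021,0,-.126)),('guard+x+y',(.023,.027,-.03)),('guard-x+y',(-.023,.027,-.03)),('guard+x-y',(.023,-.027,-.03))):
    o=p(T0,q,.270); n=p(T1,q,.2725); a=np.radians(-3); r=(q[0]*np.cos(a)+q[2]*np.sin(a),q[1],q[2]*np.cos(a)-q[0]*np.sin(a))
    r2=(q[0],q[1]*np.cos(a)-q[2]*np.sin(a),q[2]*np.cos(a)+q[1]*np.sin(a))
    print(nm,o.round(1),'shift',(n-o).round(2),'tilt3 adds',(p(T1,r,.2725)-n).round(2),'roll3',(p(T1,r2,.2725)-n).round(2))
E
```

```text
side 0.99 rot 3.52 
 [[ 3.9038e+02  1.2688e+02 -8.5000e-01 -2.0000e-02]
 [ 3.9688e+02  1.1712e+02 -2.6000e-01  4.0000e-01]
 [ 4.2288e+02  1.1875e+02 -4.1000e-01  1.9900e+00]
 [ 4.2060e+02  1.3175e+02 -1.2100e+00  1.8300e+00]
 [ 4.1085e+02  1.7075e+02 -3.5800e+00  1.1600e+00]
 [ 4.0760e+02  1.6750e+02 -3.3800e+00  9.6000e-01]
 [ 3.9688e+02  1.3500e+02 -1.3600e+00  3.7000e-01]]
side 0.991 rot 5.15 
 [[ 3.9590e+02  1.3662e+02 -1.1800e+00 -8.7000e-01]
 [ 4.1995e+02  1.3175e+02 -8.4000e-01  1.3100e+00]
 [ 4.1345e+02  1.6425e+02 -3.7300e+00  6.0000e-01]
 [ 4.1020e+02  1.7075e+02 -4.3000e+00  2.8000e-01]
 [ 4.0662e+02  1.6425e+02 -3.7100e+00 -2.0000e-02]]
tip [410.8 167.6] shift [-0.24 -1.17] tilt3 adds [-3.26 -0.4 ] roll3 [ 0.81 -1.63]
guard+x+y [392.3 125.8] shift [-0.29 -1.32] tilt3 adds [-0.71 -0.77] roll3 [0.14 0.31]
guard-x+y [416.3 131.1] shift [-0.26 -1.33] tilt3 adds [-0.95  0.38] roll3 [0.09 0.3 ]
guard+x-y [399.9 114.6] shift [-0.27 -1.27] tilt3 adds [-0.67 -0.74] roll3 [ 0.31 -0.98]
```

The wedge slipped in the grip: it tilted about 3.5°, tip towards +x, and sank about 5 mm. I'll tilt the tool to bring the wedge upright and check it by registration.

```bash
python3 -m jog '[[0,-0.061,0,0,0,0,0],[0,0,0,0,0,0,0],[0,0,0,0,0,0,0]]'
cat > r.py <<'E'
from h import *
from rig import optics
import sys
t=sys.argv[1]
for n in('scene','side'): pickle.dump(optics.get_image(n),open(f'pics/{n}{t}.pkl','wb'))
def reg(n,x0,y0,k,poly):
    a,b=[cv2.cvtColor(load(n+i)['pixels'],cv2.COLOR_RGB2GRAY).astype(np.float32) for i in ('2',t)]
    P=(np.array(poly,float)/k+[x0,y0]); m=np.zeros(a.shape,np.uint8); cv2.fillPoly(m,[P.round().astype(np.int32)],255)
    cc,M=cv2.findTransformECC(a,b,np.eye(2,3,dtype=np.float32),cv2.MOTION_EUCLIDEAN,(3,200,1e-6),m,3)
    print(n,round(cc,3),'rot',np.degrees(np.arctan2(M[1,0],M[0,0])).round(2),'\n',np.c_[P,np.c_[P,np.ones(len(P))]@M.T-P].round(2))
reg('side',340,70,400/130,[(155,175),(175,145),(255,150),(248,190),(218,310),(208,300),(175,200)])
reg('scene',140,150,400/180,[(110,225),(175,255),(230,170),(210,160),(190,190),(170,205)])
E
python3 r.py 5
```

```text
time_s: 11.08
position: [0.5407, -0.1227, 0.2543]
tool_rot: [[0.954, 0.293, -0.058], [0.292, -0.956, -0.017], [-0.061, -0.001, -0.998]]
ft_force: [0.1, -0.6, -2.2]
grip_width: 0.0189
gripper_force: 108.1
side 0.986 rot 1.04 
 [[ 3.9038e+02  1.2688e+02 -5.2000e-01  1.1000e-01]
 [ 3.9688e+02  1.1712e+02 -3.4000e-01  2.3000e-01]
 [ 4.2288e+02  1.1875e+02 -3.8000e-01  7.0000e-01]
 [ 4.2060e+02  1.3175e+02 -6.1000e-01  6.6000e-01]
 [ 4.1085e+02  1.7075e+02 -1.3200e+00  4.8000e-01]
 [ 4.0760e+02  1.6750e+02 -1.2600e+00  4.2000e-01]
 [ 3.9688e+02  1.3500e+02 -6.7000e-01  2.3000e-01]]
scene 0.997 rot 0.34 
 [[ 1.8950e+02  2.5125e+02 -1.6000e-01  1.0800e+00]
 [ 2.1875e+02  2.6475e+02 -2.4000e-01  1.2600e+00]
 [ 2.4350e+02  2.2650e+02 -1.0000e-02  1.4000e+00]
 [ 2.3450e+02  2.2200e+02  1.0000e-02  1.3500e+00]
 [ 2.2550e+02  2.3550e+02 -7.0000e-02  1.3000e+00]
 [ 2.1650e+02  2.4225e+02 -1.1000e-01  1.2400e+00]]
```

```bash
python3 -m jog '[[0,-0.02,0,0,0,0,0],[0,0,0,0,0,0,0],[0,0,0,0,0,0,0]]'
cat >> r.py <<'E'
T0=np.array([.5395,-.1228,.295])
def g(n,c,M): return np.r_[c,1]@M.T-c
def ecc(n,x0,y0,k,poly):
    a,b=[cv2.cvtColor(load(n+i)['pixels'],cv2.COLOR_RGB2GRAY).astype(np.float32) for i in ('2',t)]
    P=(np.array(poly,float)/k+[x0,y0]); m=np.zeros(a.shape,np.uint8); cv2.fillPoly(m,[P.round().astype(np.int32)],255)
    return cv2.findTransformECC(a,b,np.eye(2,3,dtype=np.float32),cv2.MOTION_EUCLIDEAN,(3,200,1e-6),m,3)[1]
C=world(T0,[(0,0,.240)])[0]; J=[];r=[]
for n,A in(('side',(340,70,400/130,[(155,175),(175,145),(255,150),(248,190),(218,310),(208,300),(175,200)])),('scene',(140,150,400/180,[(110,225),(175,255),(230,170),(210,160),(190,190),(170,205)]))):
    d=load(n+'2'); c=proj(d,[C])[0]; r+=list(g(n,c,ecc(n,*A)))
    J.append(np.array([proj(d,[C+e*.005])[0]-c for e in np.eye(3)]).T/.005)
sol=np.linalg.lstsq(np.vstack(J),np.array(r),rcond=None); print('guard centre world shift mm',(sol[0]*1e3).round(1),sol[1])
E
python3 r.py 6
```

```text
time_s: 11.55
position: [0.5408, -0.1228, 0.2548]
tool_rot: [[0.953, 0.293, -0.077], [0.292, -0.956, -0.024], [-0.081, 0.0, -0.997]]
ft_force: [-0.3, -0.4, -1.7]
grip_width: 0.0186
gripper_force: 108.1
side 0.983 rot -1.36 
 [[ 3.9038e+02  1.2688e+02  1.4000e-01  7.0000e-01]
 [ 3.9688e+02  1.1712e+02 -1.0000e-01  5.4000e-01]
 [ 4.2288e+02  1.1875e+02 -7.0000e-02 -7.0000e-02]
 [ 4.2060e+02  1.3175e+02  2.4000e-01 -2.0000e-02]
 [ 4.1085e+02  1.7075e+02  1.1700e+00  2.0000e-01]
 [ 4.0760e+02  1.6750e+02  1.1000e+00  2.7000e-01]
 [ 3.9688e+02  1.3500e+02  3.3000e-01  5.4000e-01]]
scene 0.976 rot -1.55 
 [[ 1.8950e+02  2.5125e+02  1.5000e-01  1.8800e+00]
 [ 2.1875e+02  2.6475e+02  5.0000e-01  1.0900e+00]
 [ 2.4350e+02  2.2650e+02 -5.4000e-01  4.3000e-01]
 [ 2.3450e+02  2.2200e+02 -6.6000e-01  6.8000e-01]
 [ 2.2550e+02  2.3550e+02 -2.9000e-01  9.2000e-01]
 [ 2.1650e+02  2.4225e+02 -1.0000e-01  1.1600e+00]]
guard centre world shift mm [ 0.4 -1.2 -1.2] [0.00114353]
```

```bash
python3 -m jog '[[0,0.01,0,0,0,0,0],[0.0094,0,0.132,0,0,0,0],[0.0094,0,0.132,0,0,0,0],[0,0,0,0,0,0,0]]'
python3 -m jog '[[0,0,0,0.0081,-0.0425,-0.0006,0],[0,0,0,0.0081,-0.0425,-0.0006,0],[0,0,0,0.0081,-0.0425,-0.0006,0],[0,0,0,0.0081,-0.0425,-0.0006,0],[0,0,0,0.0081,-0.0425,-0.0006,0],[0,0,0,0.0081,-0.0425,-0.0006,0],[0,0,0,0.0081,-0.0425,-0.0006,0],[0,0,0,0.0081,-0.0425,-0.0006,0],[0,0,0,0,0,0,0],[0,0,0,0,0,0,0]]'
```

```text
time_s: 12.15
position: [0.5407, -0.1229, 0.2548]
tool_rot: [[0.997, 0.033, -0.071], [0.033, -0.999, -0.002], [-0.071, -0.0, -0.997]]
ft_force: [0.0, 0.4, -3.4]
grip_width: 0.0188
gripper_force: 108.1
time_s: 13.4
position: [0.5947, 0.2188, 0.2549]
tool_rot: [[0.997, 0.034, -0.071], [0.034, -0.999, -0.003], [-0.071, 0.0, -0.997]]
ft_force: [-0.3, 0.1, -1.9]
grip_width: 0.0184
gripper_force: 108.5
```

```bash
python3 -m jog '[[0,0,0,0.0014,0,0.02,0],[0,0,0,0.0014,0,0.02,0],[0,0,0,0.0014,0,0.02,0],[0,0,0,0.0014,0,0.02,0],[0,0,0,0.0014,0,0.02,0],[0,0,0,0,0,0,0]]'
python3 -m jog '[[0,0,0,0.0004,0,0.006,0],[0,0,0,0.0004,0,0.006,0],[0,0,0,0.0004,0,0.006,0],[0,0,0,0,0,0,0],[0,0,0,0,0,0,0]]'
```

```text
time_s: 14.15
position: [0.5941, 0.2179, 0.1537]
tool_rot: [[0.997, 0.032, -0.074], [0.031, -1.0, -0.003], [-0.074, 0.001, -0.997]]
ft_force: [0.1, -0.0, -2.7]
grip_width: 0.0184
gripper_force: 108.4
time_s: 14.78
position: [0.5947, 0.2192, 0.1369]
tool_rot: [[0.997, 0.032, -0.071], [0.032, -0.999, -0.002], [-0.071, -0.0, -0.998]]
ft_force: [0.1, 0.7, -3.3]
grip_width: 0.0187
gripper_force: 108.5
```

```bash
python3 -m jog '[[0,0,0,0.0001,0,0.0015,0],[0,0,0,0.0001,0,0.0015,0],[0,0,0,0,0,0,0],[0,0,0,0,0,0,0]]'
python3 -m jog '[[0,0,0,0,0,0.001,0],[0,0,0,0,0,0,0],[0,0,0,0,0,0,0]]'
```

```text
time_s: 15.28
position: [0.5946, 0.2191, 0.1338]
tool_rot: [[0.997, 0.032, -0.071], [0.032, -0.999, -0.002], [-0.071, -0.0, -0.997]]
ft_force: [0.0, 1.1, -2.8]
grip_width: 0.0184
gripper_force: 108.5
time_s: 15.65
position: [0.5946, 0.2191, 0.1329]
tool_rot: [[0.997, 0.032, -0.071], [0.032, -0.999, -0.002], [-0.071, 0.0, -0.998]]
ft_force: [-0.2, -1.1, -1.0]
grip_width: 0.0185
gripper_force: 108.7
```

```bash
python3 -m jog '[[0,0,0,0,0,0.001,0],[0,0,0,0,0,0,0]]' 
python3 -m jog '[[0,0,0,0,0,0,0],[0,0,0,0,0,0,40],[0,0,0,0,0,0,100],[0,0,0,0,0,0,100],[0,0,0,0,0,0,100],[0,0,0,0,0,0,100]]' 20
python3 -m jog '[[0,0,0,-0.0014,0,-0.02,100],[0,0,0,-0.0022,0,-0.03,100],[0,0,0,-0.003,0,-0.04,100],[0,0,0,0,0.05,-0.03,100],[0,0,0,-0.01,0.06,0,100],[0,0,0,-0.01,0.06,0,100],[0,0,0,-0.01,0.06,0,100],[0,0,0,0,0,0,100],[0,0,0,0,0,0,100]]'
python3 - <<'E'
from rig import optics
import cv2, pickle, numpy as np
o=[]
for n,(x,y,w,h) in (("scene",(160,70,260,270)),("side",(205,145,250,260))):
    d=optics.get_image(n); pickle.dump(d,open(f'pics/{n}9.pkl','wb'))
    o.append(cv2.resize(d['pixels'][y:y+h,x:x+w,::-1],(400,416),interpolation=2))
cv2.imwrite('pics/c9.png',np.hstack(o))
E
```

```text
time_s: 15.9
position: [0.5946, 0.2191, 0.1328]
tool_rot: [[0.997, 0.032, -0.07], [0.032, -0.999, -0.002], [-0.07, -0.0, -0.998]]
ft_force: [-1.3, -1.0, 4.7]
grip_width: 0.0187
gripper_force: 109.5
time_s: 16.65
position: [0.5944, 0.2192, 0.1317]
tool_rot: [[0.997, 0.032, -0.071], [0.032, -0.999, -0.002], [-0.071, -0.0, -0.997]]
ft_force: [-0.3, 0.6, 0.4]
grip_width: 0.0854
gripper_force: 0.0
time_s: 17.77
position: [0.5739, -0.0113, 0.2541]
tool_rot: [[0.997, 0.032, -0.071], [0.032, -0.999, -0.002], [-0.071, -0.0, -0.997]]
ft_force: [0.4, -0.2, 0.1]
grip_width: 0.0855
gripper_force: 0.0
```

View pics/c9.png

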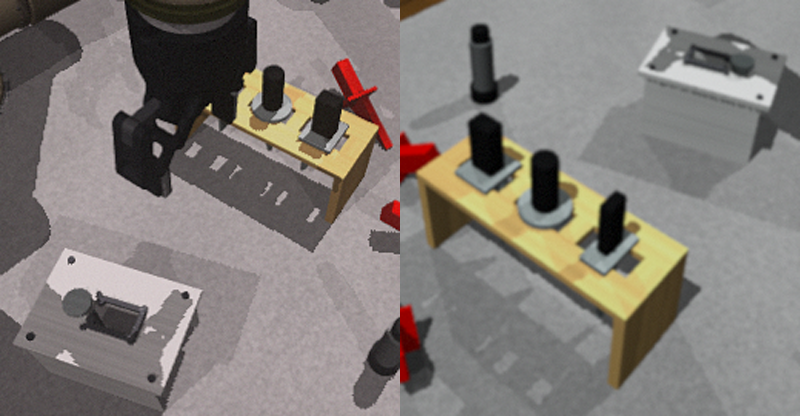

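The wedge hangs upright in its opening (side crop (487,145)). The clip lies flat on the plate, off the spindle (scene crop (120,315)), and the gripper touches nothing.

```bash
python3 -c "
from rig import job
print(job.close_job())"
```

```text
the job is handed in; nothing more can be done
None
```

The clip is off the spindle and lies free on the bracket, the wedge hangs upright in its rack opening, and the job was handed in at about 18 s, though no verdict came back.

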